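# Unlock the battery unit's hatch with the slot key and put its flat battery on charge

### The job

The battery in the yellow power unit is flat. Take the red T-handled key from its wooden block and with its blade turn the slotted cam lock a quarter turn clockwise until it comes up against its stop, then stand the key back in its block as it was. Slide the black hatch fully open along its tracks, lift the blue battery out and set it down flat in the charging dock, leaving the tools and tape lying round about where they are.

Things in the scene. Friction and masses are not known exactly. Their poses are not given: they have to be found in the camera images.
- battery_unit: Yellow power unit, grey tracks on top, 142 (x) x 276 (y) x 90 mm, fixed. Origin: centre of underside, z up; the -x side (outlet caps, red switch) faces the robot. The battery bay is its -y half, the +y half a solid deck at z = 76 mm that the hatch slides over. Track lips along both long sides rise to z = 89.5 mm; between them, x -30..+52 mm, the top is open.
- bay (a point): Centre of the floor of the battery bay, at x = 11, y = -64, z = 12 mm in the unit's frame and with its axes. The bay is a well 76 mm along x by 112 mm along y, 64 mm deep to its rim, open above once the hatch is slid clear.
- cam: Slotted cam lock in the front track: brass D-shaped disc under a steel head 36 mm across. Origin on its upright axis, z = 76 mm of the unit; slot floor 11 mm above the origin, head top 20.5 mm. Its x axis runs along the slot (7.5 mm wide, flared to 12 at the mouth, ends open). Locked: slot along the unit's x, at a red dot; free: along the unit's y, at a green dot. Not to be turned by the fingers.
- cam_slot (a point): Middle of the slot's floor on the cam's axis, at x = -46, y = -63, z = 87 mm in the unit's frame; axes as the cam's. The round of the disc locks the hatch by a notch in its edge; the flat lets it by.
- cam_turn (a joint): Turn of the cam lock in rad: 0 locked (may start at up to 0.1), growing clockwise seen from above to a firm stop at 1.571. The hatch is free beyond about 1.38. Stays where left; takes about 0.12 N m. The blade has about 0.12 rad of play in the slot, so turn the key 0.12 to 0.2 rad beyond the quarter turn to bring the cam to its stop.
- hatch: Black sliding hatch, a loose plate 92 (x) x 130 (y) x 8 mm, 1.5 mm of play under the lips, about 0.16 kg. Origin: centre of its underside, axes as the unit's. Across its middle stands a grip bar with a yellow stripe: 60 mm along x, 14 mm thick along y, from 8 to 31 mm above the underside. Shut: origin at x = 11, y = -63, z = 76 mm of the unit.
- hatch_open (a point): Where the hatch's origin comes when it is fully open against its end stop: x = 11, y = +63, z = 76 mm in the unit's frame. The hatch slides 126 mm towards the unit's +y with light friction.
- battery: Blue battery pack, 66 (x) x 100 (y) x 36 mm, about 0.45 kg. Origin: centre of its underside. A black grip fin stands across its middle: 46 mm along x, 16 mm thick along y, its top 60 mm above the underside (4 mm below the hatch). It stands in the bay with its axes nearly along the unit's.
- key: Steel key with a red T handle, about 0.12 kg. Origin: middle of the blade's tip; z up the stem; x along both blade and handle (a half turn is the same). Blade 26 (x) x 5 (y) mm, 16 mm long; stem 10 mm thick; collar 30 mm across, z = 40 to 45 mm; handle bar 80 (x) x 15 (y) mm, z = 66 to 83 mm. It starts upright in its block, on its collar.
- key_block: Fixed wooden block 70 (x) x 120 (y) x 60 mm. Origin: centre of underside. Key hole through the middle of its top, 34 mm along x by 14 mm along y. The standing key has its blade's tip over the block's origin at z = 20 mm, its collar on the block's top and its handle along the block's x.
- charger: Fixed black charging dock 116 (x) x 150 (y) mm with a grey rim. Origin: centre of underside. The battery lies on the floor at z = 14 mm inside the rim (79 mm along x by 113 mm along y, rim top z = 26 mm), its long side along the dock's y, either way round, its origin over the dock's.
- pliers: Loose bystander: red-handled pliers, 55 x 171 x 13 mm, lying beyond the unit on the right. Origin: centre of underside.
- duct_tape: Loose bystander: roll of grey tape, 112 mm across, 48 mm high, behind the unit to the right. Origin: centre of underside.
- sanding_block: Loose bystander: brown sanding block 64 x 112 x 28 mm behind the unit to the left. Origin: centre of underside.
There are look-alikes about, which are no part of the job. There is more than one size of the key; the one meant has the size given above.

How it is judged:
On the way, in this order (a step that is already met when the one before it is completed fails the run):
1. the key's blade is in the slot and turning the cam lock (value of joint cam_turn above 0.4 rad and contact force between key and cam above 0.3 N and z of key in the frame of cam below 0.0165 m), for 0.05 s.
2. the cam lock is turned to its stop (value of joint cam_turn above 1.4 rad), for 0.2 s.
3. the hatch is slid clear of the battery bay (y of hatch in the frame of battery_unit above 0.052 m), for 0.2 s.
4. the battery is lifted clear of the unit (z of battery in the frame of battery_unit above 0.09 m), for 0.1 s.
At the end, for the whole second after the job is handed in: Cam lock within 10 degrees of its stop; hatch open to within 11 mm of its end stop and flat in its tracks; battery lying flat on the dock's floor inside the rim (within 13 mm and 0.2 rad); key standing in its hole, collar on the block (within 10 mm, 4 mm in height); all at rest (value of joint cam_turn above 1.4 rad and y of hatch in the frame of battery_unit above 0.052 m and z of hatch in the frame of battery_unit between 0.073 and 0.08 m and angle between hatch's own z axis and vertical below 0.08 rad and horizontal distance between battery and charger below 0.013 m and height (world z) of battery between 0.011 and 0.017 m and angle between battery's own z axis and vertical below 0.06 rad and angle between the y axis of battery and the y axis of charger, either way round below 0.2 rad and linear speed of each of battery, key below 0.02 m/s and horizontal distance between key and key_block below 0.01 m and height (world z) of key between 0.016 and 0.024 m and angle between key's own z axis and vertical below 0.12 rad); the robot touches nothing.
It fails at once if the cam lock is turned by the fingers instead of the key (contact force between the fingers and cam above 2 N).
It fails at once if the pliers, the roll of tape or the sanding block is moved over 40 mm (distance of any of pliers, duct_tape, sanding_block from where it was at the start of the episode above 0.04 m).
It also fails if it takes over 72 s, if anything falls off the work surface, if the arm or the gripper's body presses on something with over 40 N, if the wrist force passes 120 N, or if a joint passes its speed limit or range.

### The arm

A 6-joint arm with a two-finger parallel gripper is mounted at the origin on a cart in front of the work surface, level with it; the furniture and walls round the work are solid. World frame = base frame: x ahead of the robot, y to its left, z up, the work surface at z = 0. Lengths are in m, angles in rad, forces in N, time in s.
With the tool pointing down it reaches from about 0.375 to 0.9 m from the base axis. Payload 3.1 kg.
Tool frame: the origin (TCP) lies midway between the tips of the shut fingers; the grasp point (between the pads) lies 19 mm behind it; z points along the fingers, y is the line along which they close (so a half turn about z gives the same grasp; the last joint's range is limited). The gripper opens to 85 mm and grips with 20 to 120 N. Pads are 22 mm wide; open, the fingers measure 114 mm over their backs; the gripper's body (76 mm by 85 mm) begins 54 mm behind the grasp point. The pads swing forward as they close: fully open they stand 13 mm farther back than shut.
Start: joints at [0.954, 0.527, 1.433, -0, 1.181, -0.178], TCP at [0.265, 0.566, 0.231] pointing down, gripper open.
Joint ranges: [-3.08, 3.08], [-0.75, 2.2], [0.22, 2.44], [-1.43, 4.57], [0, 2.65], [-2.85, 2.85]. Speed limits (rad/s): [2.79, 2.79, 3.14, 3.14, 3.14, 3.14].

### API

Orientations are given as a unit quaternion [x, y, z, w].
In Python, from station import manip gives the robot as it stands.
- The arm moves only by the tool step_arm, never from a script. Its argument "targets" is text: rows parted by semicolons, each of 4 numbers parted by spaces: the shift along the tool's x, y, z in mm, then the turn about the tool's z in degrees. A call has 1 to 12 rows; each row is the pose to reach, as a shift and turn from the pose commanded when the call began, along the tool's axes at that moment; what a row does not reach only later rows make up. A row lasts 1/10 s, in which the tool goes at most 50 mm and 8.59 degrees, less where a joint would pass 70% of its speed; a pose out of reach is approached as far as the arm can. A call with a gripper value outside its range is refused whole. "gripper" is the closure, from 0 (fully open) to 1 (shut), set as the call begins (left out, the last holds). The fingers move at their own pace and stop on an object; "squeeze" is the grip in N (left out, the last holds). Time passes only in rows, so rows that repeat a pose let the fingers close. It gives the time, the measured TCP pose, the force, the opening and the grip force at its end, in the units of the state.
- manip.sense(): the state, without advancing time (a new reading comes with each control period).
- manip.snapshot(name): name is "scene" or "top" or "wrist"; returns the picture (420x560x3 uint8, red, green, blue); there is no depth.
- manip.get_calibration(name): a dict with "fov_y" (degrees; the focal length in pixels is half the picture's height over the tangent of half this angle, whatever the lens; pixels are square), "cx", "cy" (the principal point, pixels), "k1" (the pictures are not rectified: a ray, as slopes to the right and down, at radius r is drawn at 1 + k1 r^2 times it, then the intrinsics apply), "extrinsics" (4x4, takes a point from camera to world coordinates); the wrist camera has in their place "tool_from_camera" (4x4, takes a point from camera to tool coordinates, whose origin is the TCP and whose axes are the flange's). Camera axes: x right, y down, z forward; pixel columns grow to the right and rows downward; lengths in m; the calibration is good to about 2 mm. A picture is of the moment at which its call begins: read the wrist's pose just before it. get_calibration takes no time and is no camera call.
- manip.sign_off(): hands the job in; it is judged then, once.
Trained networks look in the newest picture that a camera, given by its name, has taken for a name from the list of things; names that differ only in an ending like _2 or _b are one class to them, and where a whole thing is asked for, a point or a joint stands for the part that bears it (a point fixed in the world has none). Each returns a list of dicts, best first, with "p" (0 to 1); they miss things now and then, are a little off and sometimes report something else, mostly with a low value. They report only what shows in the picture. A call takes as long as a camera call. They do not tell look-alikes from the thing itself.
- manip.recognise(camera, query): "position" ([column, row] in pixels, amid what is visible of it).
- manip.masks_of(camera, query): "pixels" (420x560 bool, what is visible of it) and "position" ([column, row] in pixels, amid what is visible of it).
- manip.mark_of(camera, query): "position" ([column, row] in pixels: a listed point, or the origin of a listed thing).
The state is a dict: "t": time; "q": joint angles; "qd": joint speeds; "tau": joint torques, N m; "tcp_pos": TCP position; "tool_rot": TCP orientation; "force": force on the tool from outside, world axes, zero at the start; "ft_torque": the same for the moment, N m; "finger_gap": opening from 0.0 (shut) to 1.0 (fully open); "gripper_force": force on a finger pad.
Only numpy, scipy, OpenCV 4.12 (cv2) and the standard library are available. Lean on these libraries where they do the work, as an engineer would, in place of code of your own. Each camera call takes 0.05 s, during which the arm holds its last target. There are 200 camera calls.

## Working session

There is one attempt and no reset: what is moved stays moved. The work goes in short steps, Python scripts to look and compute and a tool call to move; the robot and the scene stay as the last step left them, time stands still between calls to the robot, and variables do not carry over. Pictures are saved under pics/ and viewed, at most 10 in all, crops included, and the job is handed in when it is done.

Besides the shell and the picture viewer there is one more tool, called after ">>>" as name(argument=value, ...) on one line, values as JSON. step_arm: Moves the arm, as the interface text tells. Its arguments: {"type":"object","properties":{"targets":{"type":"string"},"gripper":{"type":"number"},"squeeze":{"type":"number"}},"required":["targets"]}

```bash
mkdir -p pics
cat > h.py <<'E'
import numpy as np,cv2
from scipy.spatial.transform import Rotation as R
from station import manip as m
def cam(n,s=None):
    c=m.get_calibration(n); f=210/np.tan(np.radians(c['fov_y'])/2)
    if n=='wrist':
        s=s or m.sense(); T=np.eye(4);T[:3,:3]=R.from_quat(s['tool_rot']).as_matrix();T[:3,3]=s['tcp_pos']
        E=T@np.array(c['tool_from_camera'])
    else: E=np.array(c['extrinsics'])
    return c,f,E
def ray(C,px):
    c,f,E=C; d=np.array([(px[0]-c['cx'])/f,(px[1]-c['cy'])/f]); u=d.copy()
    for _ in range(20): u=d/(1+c['k1']*(u@u))
    return E[:3,3],E[:3,:3]@np.array([u[0],u[1],1])
def at(C,px,z):
    o,d=ray(C,px); return o+d*(z-o[2])/d[2]
def proj(C,P):
    c,f,E=C; p=E[:3,:3].T@(np.array(P)-E[:3,3]); u=p[:2]/p[2]; u=u*(1+c['k1']*(u@u)); return u*f+[c['cx'],c['cy']]
def snap(n,name=None):
    s=m.sense(); im=np.array(m.snapshot(n))
    if name: cv2.imwrite('pics/'+name+'.png',im[:,:,::-1])
    return im,cam(n,s)
def move(s,P,yaw=None):
    """tool shift in mm to bring the TCP to P"""
    r=R.from_quat(s['tool_rot']).as_matrix(); return np.round(r.T@(np.array(P)-s['tcp_pos'])*1e3,1)
E
python3 - <<'E'
from h import *
s=m.sense(); print(s['tcp_pos'],R.from_quat(s['tool_rot']).as_matrix().round(3))
a,Ca=snap('scene'); b,Cb=snap('top')
im=np.hstack([a,b]); cv2.imwrite('pics/a.png',a[:,:,::-1]); cv2.imwrite('pics/b.png',b[:,:,::-1])
H=dict(battery_unit=.0,cam=.076,cam_slot=.087,hatch=.076,key=.02,key_block=0,charger=0,pliers=0,duct_tape=0,sanding_block=0,battery=.012,bay=.012)
for n,C in(('top',Cb),('scene',Ca)):
  print(n,C[2][:3,3])
  for k,z in H.items():
    for d in m.mark_of(n,k)[:4]: print(k,round(d['p'],2),np.round(d['position']),at(C,d['position'],z).round(3)[:2])
E
```

```text
[0.26508628 0.56522897 0.23034365] [[-0.905  0.425 -0.001]
 [ 0.425  0.905 -0.002]
 [ 0.    -0.002 -1.   ]]
top [ 0.4363241  -0.01210817  1.40493265]
battery_unit 0.8 [286. 243.] [ 0.521 -0.008]
cam 0.6 [308. 246.] [ 0.506 -0.081]
cam_slot 0.58 [307. 248.] [ 0.497 -0.076]
cam_slot 0.51 [266. 240.] [0.524 0.054]
hatch 0.79 [306. 232.] [ 0.549 -0.076]
key 0.6 [212. 214.] [0.621 0.246]
key 0.52 [180. 240.] [0.536 0.356]
key 0.48 [181. 275.] [0.416 0.347]
key_block 0.87 [188. 270.] [0.434 0.33 ]
charger 0.94 [380. 273.] [ 0.412 -0.328]
charger 0.16 [284. 244.] [ 0.517 -0.002]
pliers 0.77 [394. 192.] [ 0.691 -0.389]
duct_tape 0.62 [360. 168.] [ 0.781 -0.272]
sanding_block 0.77 [229. 173.] [0.772 0.19 ]
scene [-0.12433963 -0.40080703  0.89120584]
battery_unit 0.76 [266. 256.] [ 0.527 -0.005]
cam 0.59 [282. 252.] [ 0.503 -0.069]
cam_slot 0.56 [285. 255.] [ 0.49  -0.086]
hatch 0.62 [291. 238.] [ 0.557 -0.067]
key 0.83 [140. 232.] [0.421 0.353]
key 0.69 [166. 213.] [0.52  0.338]
key 0.55 [210. 206.] [0.609 0.238]
key_block 0.62 [144. 236.] [0.425 0.35 ]
charger 0.97 [365. 336.] [ 0.418 -0.334]
charger 0.63 [283. 254.] [ 0.555 -0.044]
pliers 0.64 [414. 265.] [ 0.687 -0.38 ]
duct_tape 0.96 [383. 230.] [ 0.775 -0.263]
sanding_block 0.94 [244. 185.] [0.765 0.21 ]
sanding_block 0.47 [283. 256.] [ 0.549 -0.049]
battery 0.31 [143. 232.] [0.432 0.355]
bay 0.46 [292. 239.] [ 0.608 -0.046]
```

View pics/a.png

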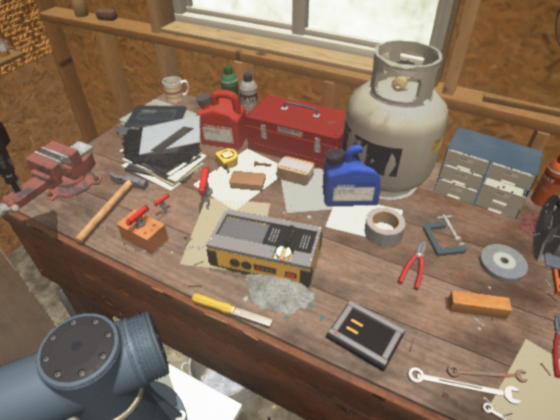

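View pics/b.png

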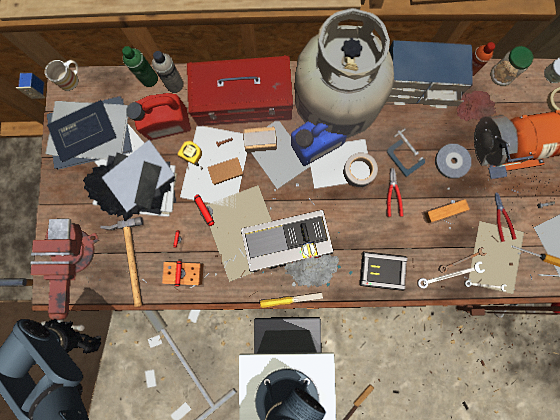

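The pictures show three candidates for the key. One is the red handle standing in the orange block (top 180,272; scene 138,215). The second is a small red T lying on the bench (top 177,238; scene 162,203). The third is a larger red handle lying down (top 203,208; scene 204,180). By the description it's the one in the block, so I'll check that in a close crop.

Run:
```python
from h import *
b=cv2.imread('pics/b.png')[190:300,145:225]; a=cv2.imread('pics/a.png')[160:260,105:225]
o=np.hstack([cv2.resize(b,(400,550),interpolation=2),cv2.resize(a,(400,550),interpolation=2)])
cv2.imwrite('pics/c.png',o)
s=m.sense(); print(move(s,[.36,.335,.30]), s['q'])
print(cam('wrist')[0])
```

```text
[-183.6 -168.8  -68.7] [ 9.53474040e-01  5.27521026e-01  1.43269500e+00  4.75418815e-07
  1.18142480e+00 -1.78511909e-01]
{'fov_y': 58.468707617093614, 'cx': 281.65658266525963, 'cy': 208.16014859221488, 'k1': -0.021713464535027323, 'tool_from_camera': array([[ 1.44726132e-03, -9.49500792e-01, -3.13761297e-01,
         8.14228982e-02],
       [ 9.99998001e-01,  1.80700436e-03, -8.55725824e-04,
        -1.15440209e-03],
       [ 1.37948038e-03, -3.13759432e-01,  9.49501509e-01,
        -1.42462725e-01],
       [ 0.00000000e+00,  0.00000000e+00,  0.00000000e+00,
         1.00000000e+00]])}
```

View pics/c.png

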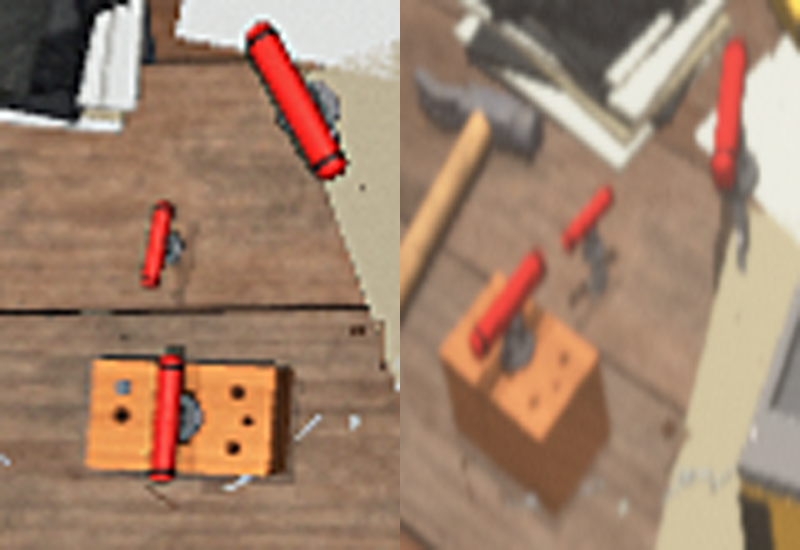

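I choose the key in the block: its handle spans 120 px against 185 px for the 120 mm block, so about 78 mm. The small T (about 54 mm) and the big one (about 105 mm) lie loose on the bench. I'll move over the block for a wrist view.

>>> step_arm(targets="-184 -169 -69 -25;-184 -169 -69 -25;-184 -169 -69 -25;-184 -169 -69 -25;-184 -169 -69 -25;-184 -169 -69 -25;-184 -169 -69 -25;-184 -169 -69 -25", gripper=0)

```text
t: 2.1
tcp_pos: [0.36, 0.3352, 0.3002]
tool_rot: [0.001, 1.0, 0.0, -0.0]
force: [0.1, 0.3, 0.3]
finger_gap: 0.999
gripper_force: 0.0
```

Run:
```python
from h import *
im,C=snap('wrist','d'); s=m.sense(); print(s['t'],s['tcp_pos'],s['q'],s['force'])
for k,z in dict(key=.02,key_block=0).items():
    for d in m.mark_of('wrist',k)[:3]: print(k,round(d['p'],2),np.round(d['position']),at(C,d['position'],z).round(4)[:2])
for d in m.masks_of('wrist','key')[:3]:
    ys,xs=np.nonzero(d['pixels']); print('mask',d['p'],d['position'],len(xs),xs.min(),xs.max(),ys.min(),ys.max())
hsv=cv2.cvtColor(im,cv2.COLOR_RGB2HSV)
red=(((hsv[...,0]<5)|(hsv[...,0]>172))&(hsv[...,1]>170)&(hsv[...,2]>80)).astype(np.uint8)
n,l,st,ce=cv2.connectedComponentsWithStats(red)
for i in range(1,n):
    if st[i,4]>150:
        pts=np.argwhere(l==i)[:,::-1].astype(np.float32); r=cv2.minAreaRect(pts); bx=cv2.boxPoints(r)
        w=np.array([at(C,p,.083)[:2] for p in bx]); e=[np.linalg.norm(w[(j+1)%4]-w[j]) for j in range(4)]
        print(st[i],ce[i].round(),w.mean(0).round(4),np.round(e,3),'\n',bx.round())
```

```text
2.15 [0.3596588  0.3355265  0.29990381] [ 5.22629908e-01  2.63737785e-01  1.66856983e+00  7.54138026e-04
  1.20990147e+00 -1.04686631e+00] [ 0.20581055 -0.50659733  0.6633341 ]
key 0.91 [288. 208.] [0.4179 0.3413]
key 0.82 [227. 342.] [0.6071 0.2608]
key 0.73 [300. 289.] [0.5265 0.3572]
key_block 0.69 [285. 205.] [0.4195 0.3384]
mask 0.77 [300.3, 305.6] 563 294 312 285 332
mask 0.69 [287.0, 228.4] 1317 274 300 198 273
mask 0.56 [213.9, 376.4] 2097 183 237 335 409
[280 209  17  60 804] [288. 238.] [0.4305 0.3407] [0.066 0.014 0.067 0.015] 
 [[279. 267.]
 [283. 208.]
 [297. 209.]
 [293. 268.]]
[297 290  15  41 302] [304. 310.] [0.5161 0.3586] [0.052 0.009 0.052 0.01 ] 
 [[296. 329.]
 [303. 289.]
 [312. 291.]
 [304. 331.]]
[189 376  30  36 526] [205. 393.] [0.6343 0.2419] [0.023 0.049 0.024 0.05 ] 
 [[189. 384.]
 [203. 374.]
 [223. 404.]
 [208. 413.]]
```

View pics/d.png

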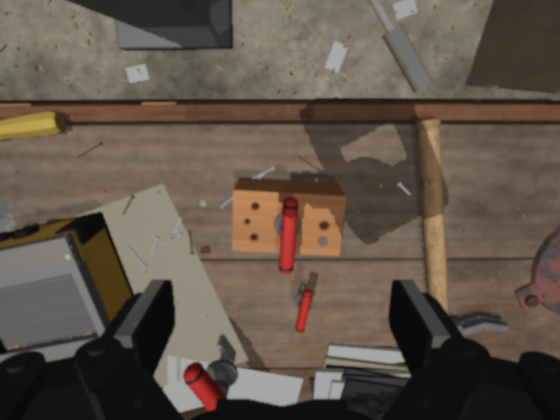

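Run:
```python
from h import *
C=cam('wrist'); s=m.sense()
a,b=at(C,(290.5,198),.097),at(C,(286.5,273),.097); print(a,b,np.linalg.norm(a-b),(a+b)/2,np.degrees(np.arctan2(*(b-a)[1::-1])))
q=[at(C,p,.06)[:2] for p in((237,191),(345,197),(341,256),(232,250))]; q=np.array(q)
print(q.mean(0),[np.linalg.norm(q[i]-q[i-1]).round(3) for i in range(4)],[np.degrees(np.arctan2(*(q[i]-q[i-1])[::-1])).round(1) for i in range(4)])
c=(a+b)/2; print(move(s,[c[0],c[1],.17]),move(s,[c[0],c[1],.0755]))
r=R.from_quat(s['tool_rot']).as_matrix(); print(np.degrees(np.arctan2(r[1,0],r[0,0])))
```

```text
[0.38091997 0.34314631 0.097     ] [0.46131848 0.33972878 0.097     ] 0.08047111419282227 [0.42111922 0.34143754 0.097     ] -2.434028440225654
[0.42181739 0.34246683] [np.float64(0.069), np.float64(0.115), np.float64(0.069), np.float64(0.122)] [np.float64(173.3), np.float64(86.8), np.float64(-0.6), np.float64(-93.4)]
[-61.8   5.8 129.6] [-61.9   5.8 224.1]
179.98483764966153
```

>>> step_arm(targets="-62 6 130 3;-62 6 130 3;-62 6 130 3;-62 6 130 3;-62 6 175 3;-62 6 210 3;-62 6 224 3;-62 6 224 3;-62 6 224 3")

```text
t: 3.2
tcp_pos: [0.4225, 0.3415, 0.0777]
tool_rot: [0.027, 1.0, 0.001, 0.001]
force: [-0.1, 0.2, 0.6]
finger_gap: 1.001
gripper_force: 0.0
```

>>> step_arm(targets="0 0 0 0;0 0 0 0;0 0 0 0;0 0 0 0;0 0 0 0;0 0 0 0", gripper=1, squeeze=80)

```text
t: 3.8
tcp_pos: [0.4225, 0.3405, 0.077]
tool_rot: [0.027, 1.0, 0.0, 0.0]
force: [-0.3, -0.8, 4.8]
finger_gap: 0.164
gripper_force: 78.1
```

>>> step_arm(targets="0 0 -40 0;0 0 -80 0;-5 -20 -120 -2;-139 -414 -173 -18;-139 -414 -173 -18;-139 -414 -173 -18;-139 -414 -173 -18;-139 -414 -173 -18;-139 -414 -173 -18;-139 -414 -173 -18;-139 -414 -173 -18;-139 -414 -173 -18")

```text
t: 5.0
tcp_pos: [0.5393, -0.0844, 0.2495]
tool_rot: [-0.128, 0.992, -0.001, 0.001]
force: [0.5, 0.2, -0.7]
finger_gap: 0.159
gripper_force: 79.5
```

>>> step_arm(targets="0 0 0 0;0 0 0 0;0 0 0 0")

```text
t: 5.3
tcp_pos: [0.5373, -0.0794, 0.2486]
tool_rot: [-0.13, 0.992, 0.001, -0.001]
force: [-0.1, 0.3, -0.7]
finger_gap: 0.157
gripper_force: 79.5
```

Run:
```python
from h import *
im,C=snap('wrist','e'); s=m.sense(); print(s['t'],s['tcp_pos'],s['q'].round(2) if hasattr(s['q'],'round') else s['q'])
for k,z in dict(cam_slot=.087,cam=.076,hatch=.076,battery_unit=0,key=.193).items():
    for d in m.mark_of('wrist',k)[:2]: print(k,round(d['p'],2),np.round(d['position']),at(C,d['position'],z).round(4)[:2])
print('tool tip proj',proj(C,s['tcp_pos']),proj(C,np.array(s['tcp_pos'])-[0,0,.057]))
```

```text
5.35 [ 0.53741572 -0.07909607  0.24874005] [-0.35  0.4   1.62  0.    1.13 -2.18]
cam_slot 0.6 [298. 134.] [ 0.491  -0.0782]
cam 0.91 [295. 136.] [ 0.4944 -0.0796]
hatch 0.63 [295. 201.] [ 0.5488 -0.0647]
battery_unit 0.58 [347. 172.] [ 0.5247 -0.0106]
key 0.81 [282. 231.] [ 0.5346 -0.0806]
key 0.66 [529. 306.] [0.5431 0.0795]
tool tip proj [283.23158516 286.14402697] [282.72339247 235.59408858]
```

View pics/e.png

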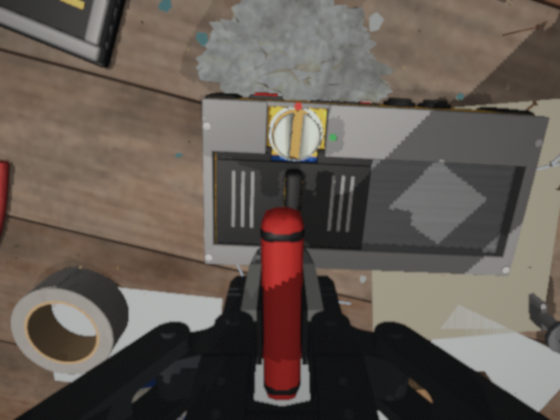

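The wrist view shows the cam head at (297,133), with its slot nearly vertical in the picture, the red dot at (297,106) and the green dot at (333,138). The unit's corners are at (204,97), (548,113), (538,275) and (205,262). The key hangs straight, with its handle from (282,208) to (282,398).

```bash
cat >> h.py <<'E'
def fit(C,obs):
    """yaw pose x,y,t of a frame from [(local xyz, pixel)]"""
    from scipy.optimize import least_squares
    def w(p,l): c,s=np.cos(p[2]),np.sin(p[2]); return [p[0]+c*l[0]-s*l[1],p[1]+s*l[0]+c*l[1],l[2]]
    f=lambda p:np.concatenate([proj(C,w(p,l))-q for l,q in obs])
    r=least_squares(f,[.52,0,.25],loss='soft_l1'); return r.x,f(r.x).round(1)
def inunit(p,l):
    c,s=np.cos(p[2]),np.sin(p[2]); return np.array([p[0]+c*l[0]-s*l[1],p[1]+s*l[0]+c*l[1],l[2]])
E
python3 - <<'E'
from h import *
s=m.sense(); C=cam('wrist')
X,Y,Z=.071,.138,.0895
obs=[((-X,-Y,Z),(204,97)),((-X,Y,Z),(548,113)),((X,Y,Z),(538,275)),((X,-Y,Z),(205,262)),((-.046,-.063,.0965),(297,133))]
p,r=fit(C,obs); print(p,np.degrees(p[2]),r)
k=inunit(p,(-.046,-.063,.087)); print('slot',k, at(C,(297,133),.0965))
rr=R.from_quat(s['tool_rot']).as_matrix(); yaw=np.degrees(np.arctan2(rr[1,0],rr[0,0])); print('yaw',yaw)
for a,b in (((299,112),(297,157)),):
    d=at(C,b,.09)-at(C,a,.09); print('slot ang',np.degrees(np.arctan2(d[1],d[0])))
for px in ((282,207),(282,398)): print('handle tool',rr.T@(at(C,px,s['tcp_pos'][2]+.022)-s['tcp_pos']))
print('to slot',rr.T@(k-s['tcp_pos']))
E
```

```text
[ 0.52264066 -0.00855406  0.21884199] 12.538722674283445 [ -1.9  -0.6   3.9   0.3 -27.4  -1.3   0.6   0.2   0.3   1.3]
slot [ 0.49141505 -0.08003805  0.087     ] [ 0.49055614 -0.08055481  0.0965    ]
yaw -165.06117401351185
slot ang 13.211438944830181
handle tool [ 0.04271791 -0.00037562 -0.02199284]
handle tool [-0.03933142 -0.0002326  -0.02200668]
to slot [0.0452986  0.0116127  0.16230663]
```

>>> step_arm(targets="43 12 30 2;43 12 60 2;43 12 80 2;43 12 80 2;43 12 80 2;43 12 80 2")

```text
t: 6.2
tcp_pos: [0.4951, -0.0803, 0.1705]
tool_rot: [-0.112, 0.994, -0.001, 0.001]
force: [0.7, -0.1, -0.8]
finger_gap: 0.158
gripper_force: 79.5
```

Run:
```python
from h import *
im,C=snap('wrist','f'); s=m.sense(); print(s['tcp_pos'],s['force'])
print(proj(C,[.4912,-.0803,.0965]),proj(C,np.array(s['tcp_pos'])-[0,0,.057]))
for k,z in dict(cam_slot=.087,cam=.076,key=s['tcp_pos'][2]-.057).items():
    for d in m.mark_of('wrist',k)[:2]: print(k,round(d['p'],2),np.round(d['position']),at(C,d['position'],z).round(4)[:2])
rr=R.from_quat(s['tool_rot']).as_matrix(); print(np.degrees(np.arctan2(rr[1,0],rr[0,0])))
cv2.imwrite('pics/f.png',cv2.resize(im[100:420,120:460,::-1],(680,600)))
```

```text
[ 0.49504574 -0.0802867   0.17061196] [-0.80857949 -0.15515934 -1.94789512]
[284.1081446  218.47234178] [282.72600484 234.82457925]
cam_slot 0.69 [287. 214.] [ 0.4909 -0.0782]
cam 0.8 [286. 211.] [ 0.4932 -0.0781]
key 0.62 [282. 232.] [ 0.4934 -0.0811]
-167.12027581709813
```

View pics/f.png

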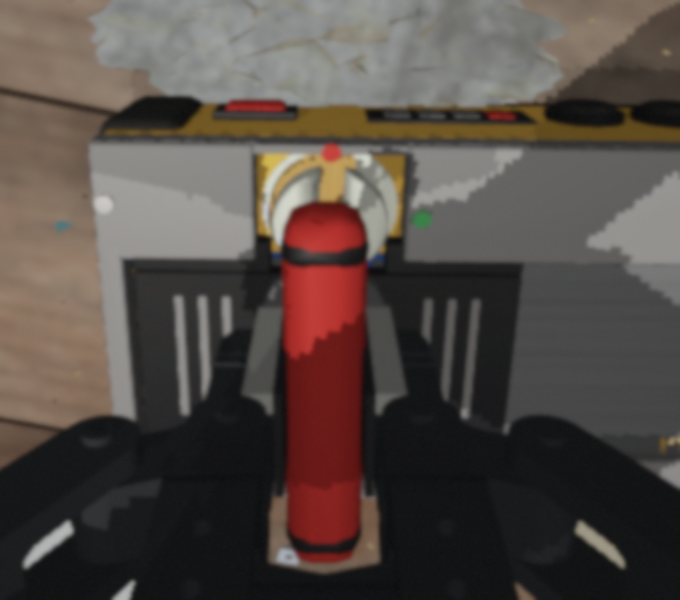

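The slot's strip is at about (286,190) in full-picture pixels and the key axis at 282.7. So I shift about 1.5 mm in tool y and 2 mm in tool x, then lower the key.

>>> step_arm(targets="2 1.5 0 0;2 1.5 8 0;2 1.5 13 0;2 1.5 18 0;2 1.5 22 0;2 1.5 24 0;2 1.5 25 0;2 1.5 25 0")

```text
t: 7.2
tcp_pos: [0.4915, -0.079, 0.1443]
tool_rot: [-0.112, 0.994, -0.0, 0.0]
force: [0.3, -0.3, -0.5]
finger_gap: 0.16
gripper_force: 79.6
```

>>> step_arm(targets="0 -0.2 0 7;0.1 -0.4 0 14;0.1 -0.6 0 21;0.2 -0.8 0 28;0.3 -1 0 35;0.4 -1.1 0 42;0.6 -1.3 0 49;0.7 -1.4 0 56")

```text
t: 8.0
tcp_pos: [0.4918, -0.0789, 0.1445]
tool_rot: [0.371, 0.929, 0.002, 0.0]
force: [2.7, 5.8, -1.5]
finger_gap: 0.162
gripper_force: 79.4
```

>>> step_arm(targets="0 -0.2 0 7;0.1 -0.4 0 14;0.1 -0.6 0 21;0.2 -0.8 0 28;0.3 -1 0 34;0.4 -1.1 0 40;0.5 -1.2 0 45;0.5 -1.2 0 45;0.5 -1.2 0 45;0.5 -1.2 0 45")

```text
t: 9.0
tcp_pos: [0.4923, -0.0799, 0.1448]
tool_rot: [0.696, 0.718, 0.002, 0.001]
force: [4.5, 5.0, -1.9]
finger_gap: 0.161
gripper_force: 81.4
```

Run:
```python
from h import *
s=m.sense(); print(s['force'],s['ft_torque'],s['q'])
rr=R.from_quat(s['tool_rot']).as_matrix(); print(np.degrees(np.arctan2(rr[1,0],rr[0,0])))
```

```text
[ 4.5038312   5.0315797  -1.85325512] [ 1.27148238 -0.97586199  0.31341099] [-0.38751547  0.490731    1.8338649   0.00484243  0.81236037 -0.42285879]
91.83487729451713
```

>>> step_arm(targets="0 0.2 0 -6;0 0.2 -8 -6;0 0.2 -20 -6;0 0.2 -50 -6;0 0.2 -90 -6;0 0.2 -110 -6;0 0.2 -110 -6;0 0.2 -110 -6")

```text
t: 9.8
tcp_pos: [0.4893, -0.0809, 0.2544]
tool_rot: [0.657, 0.753, -0.0, -0.0]
force: [-1.2, -0.1, -1.7]
finger_gap: 0.157
gripper_force: 79.4
```

Run:
```python
from h import *
im,C=snap('wrist'); s=m.sense(); print(s['t'],s['tcp_pos'],s['force'])
t,Ct=snap('top')
c=t[205:285,230:345]
cv2.imwrite('pics/g.png',np.hstack([cv2.resize(im[:,:,::-1],(500,375)),cv2.resize(c[:,:,::-1],(290,375),interpolation=2)]))
rr=R.from_quat(s['tool_rot']).as_matrix(); print(np.degrees(np.arctan2(rr[1,0],rr[0,0])))
for z in(.0,):print(proj(C,np.array(s['tcp_pos'])-[0,0,.057]))
for d in m.mark_of('wrist','key')[:2]: print(d['p'],d['position'])
```

```text
9.85 [ 0.48884631 -0.08069445  0.2535202 ] [ 0.07640172  0.90484819 -0.51712788]
97.8020176255801
[283.2301047  230.21560186]
0.93 [286.6, 230.1]
0.35 [288.0, 183.9]
```

View pics/g.png

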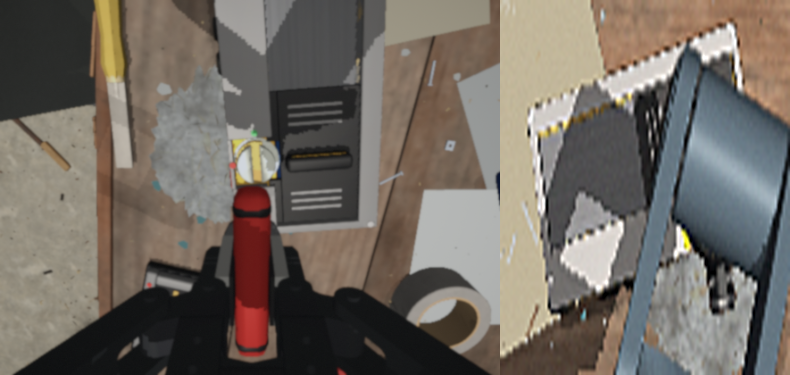

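Seen from the wrist, the slot now runs along the unit's y, towards the green dot, so the cam is turned. Next I take the key back to its block.

>>> step_arm(targets="427 -8 0 -79;427 -8 0 -79;427 -8 0 -79;427 -8 0 -79;427 -8 0 -79;427 -8 0 -79;427 -8 0 -79;427 -8 0 -79;427 -8 0 -79;427 -8 0 -79;427 -8 50 -79;427 -8 80 -79")

```text
t: 11.15
tcp_pos: [0.4223, 0.3397, 0.1715]
tool_rot: [0.028, 1.0, -0.001, -0.002]
force: [-1.2, -0.2, -1.4]
finger_gap: 0.155
gripper_force: 79.4
```

>>> step_arm(targets="0 0 0 0;0 0 0 0;0 0 0 0")

```text
t: 11.45
tcp_pos: [0.4252, 0.341, 0.1757]
tool_rot: [0.028, 1.0, 0.001, 0.001]
force: [0.2, -0.6, -1.7]
finger_gap: 0.165
gripper_force: 79.3
```

Run:
```python
from h import *
s=m.sense(); C=cam('wrist',s); im,C=snap('wrist'); print(s['t'],s['tcp_pos'],s['force'])
rr=R.from_quat(s['tool_rot']).as_matrix(); print(np.degrees(np.arctan2(rr[1,0],rr[0,0])))
for k,z in dict(key=s['tcp_pos'][2]-.057,key_block=0.).items():
    for d in m.mark_of('wrist',k)[:2]: print(k,round(d['p'],2),np.round(d['position']),at(C,d['position'],z).round(4)[:2])
cv2.imwrite('pics/h.png',im[:,:,::-1])
print(move(s,[.423,.3415,.0775]),[proj(C,[.4215,.342,.06])])
```

```text
11.45 [0.4251502  0.34098086 0.17566105] [ 0.15249514 -0.63113468 -1.66183523]
176.7938074345531
key 0.97 [282. 229.] [0.4217 0.3405]
key_block 0.64 [282. 177.] [0.4204 0.3407]
[ 2.4  0.3 98.2] [array([283.94723471, 198.46714785])]
```

View pics/h.png

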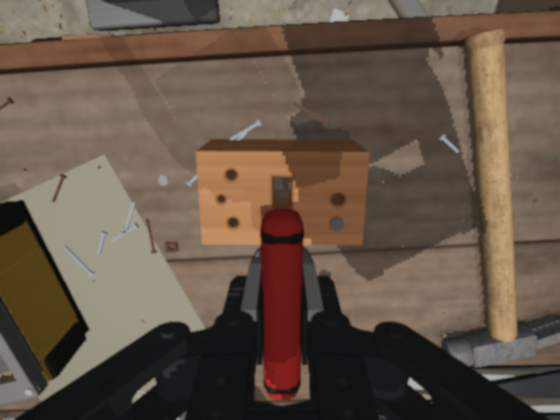

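The hole's near end shows at (282,177), in line with the key, and the block's top corners are at (198,151), (367,151), (363,245) and (203,245).

Run:
```python
from h import *
s=m.sense(); C=cam('wrist',s)
print('hole c x',at(C,(282,177),.06)+[.017,0,0])
q=np.array([at(C,p,.06)[:2] for p in((198,151),(367,151),(363,245),(203,245))]); print(q,q.mean(0))
rr=R.from_quat(s['tool_rot']).as_matrix()
for px in ((282,208),(282,398)): print('handle tool',rr.T@(at(C,px,s['tcp_pos'][2]+.022)-s['tcp_pos']))
```

```text
hole c x [0.42254502 0.34172583 0.06      ]
[[0.38397129 0.28473872]
 [0.39027338 0.4014022 ]
 [0.4611035  0.39965902]
 [0.45459786 0.27970983]] [0.42248651 0.34137744]
handle tool [ 0.04216357 -0.00078239 -0.02212988]
handle tool [-0.03973346 -0.00063953 -0.02188018]
```

>>> step_arm(targets="1 1 20 0;1 1 40 0;1 1 52 0;1 1 62 0;1 1 70 0;1 1 80 0;1 1 88 0;1 1 94 0;1 1 97 0;1 1 97 0;1 1 97 0")

```text
t: 12.7
tcp_pos: [0.4231, 0.3421, 0.0774]
tool_rot: [0.027, 1.0, 0.0, 0.0]
force: [-0.2, 0.6, -0.7]
finger_gap: 0.16
gripper_force: 79.7
```

>>> step_arm(targets="0 0 0 0;0 0 0 0;0 0 0 0;0 0 0 0;0 0 0 0;0 0 -20 0;0 0 -60 0;0 0 -110 0;0 0 -160 0;0 0 -160 0", gripper=0)

```text
t: 13.7
tcp_pos: [0.427, 0.3443, 0.2445]
tool_rot: [0.027, 1.0, 0.004, 0.007]
force: [1.3, 0.5, 0.3]
finger_gap: 0.999
gripper_force: 0.0
```

Run:
```python
from h import *
im,C=snap('wrist'); s=m.sense(); print(s['t'],s['tcp_pos'],s['force'],s['finger_gap'])
for k,z in dict(key=.02,key_block=0.).items():
    for d in m.mark_of('wrist',k)[:2]: print(k,round(d['p'],2),np.round(d['position']),at(C,d['position'],z).round(4)[:2])
hsv=cv2.cvtColor(im,cv2.COLOR_RGB2HSV)
red=(((hsv[...,0]<5)|(hsv[...,0]>172))&(hsv[...,1]>170)&(hsv[...,2]>80)).astype(np.uint8)
n,l,st,ce=cv2.connectedComponentsWithStats(red)
for i in range(1,n):
    if st[i,4]>150:
        bx=cv2.boxPoints(cv2.minAreaRect(np.argwhere(l==i)[:,::-1].astype(np.float32)))
        w=np.array([at(C,p,.1)[:2] for p in bx]); print(w.mean(0).round(4),np.round([np.linalg.norm(w[j]-w[j-1]) for j in range(4)],3))
# next: hatch bar and yaw
p=[.5226,-.0086,.2188]; print('hatch',inunit(p,(.011,-.063,.1)),'open',inunit(p,(.011,.063,.1)))
```

```text
13.75 [0.42499599 0.34318092 0.24125156] [-0.70242526 -0.03515575 -0.6752005 ] 1.0025020371407471
key 0.68 [277. 164.] [0.4235 0.3409]
key 0.65 [300. 259.] [0.5287 0.3594]
key_block 0.93 [277. 158.] [0.4208 0.3404]
[0.4235 0.341 ] [0.064 0.014 0.064 0.015]
[0.5124 0.3578] [0.009 0.04  0.009 0.04 ]
[0.588 0.229] [0.013 0.021 0.013 0.021]
[0.6239 0.2481] [0.064 0.023 0.063 0.025]
hatch [ 0.54701242 -0.06771035  0.1       ] open [0.51966307 0.05528564 0.1       ]
```

>>> step_arm(targets="-145 -404 20 -15.7;-145 -404 20 -15.7;-145 -404 20 -15.7;-145 -404 20 -15.7;-145 -404 20 -15.7;-145 -404 20 -15.7;-145 -404 20 -15.7;-145 -404 20 -15.7;-145 -404 20 -15.7;-145 -404 41 -15.7;-145 -404 41 -15.7;-145 -404 41 -15.7")

```text
t: 15.05
tcp_pos: [0.5437, -0.0686, 0.1943]
tool_rot: [-0.109, 0.994, 0.001, -0.003]
force: [-0.1, -1.0, -0.3]
finger_gap: 1.0
gripper_force: 0.0
```

Run:
```python
from h import *
im,C=snap('wrist'); s=m.sense(); print(s['t'],s['tcp_pos'],s['force'])
rr=R.from_quat(s['tool_rot']).as_matrix(); print(np.degrees(np.arctan2(rr[1,0],rr[0,0])))
for k,z in dict(hatch=.076,cam=.076,battery_unit=0.).items():
    for d in m.mark_of('wrist',k)[:2]: print(k,round(d['p'],2),np.round(d['position']),at(C,d['position'],z).round(4)[:2])
print(move(s,[.547,-.0677,.089]))
```

```text
15.1 [ 0.54443775 -0.0684346   0.19528748] [-0.45903185 -0.46868282  0.99514222]
-167.39606960311897
hatch 0.59 [278. 210.] [ 0.5486 -0.0702]
cam 0.97 [282. 132.] [ 0.4936 -0.0801]
[ -3.   -0.  106.3]
```

>>> step_arm(targets="-3 0 45 0;-3 0 80 0;-3 0 100 0;-3 0 106 0;-3 0 106 0;-3 0 106 0")

```text
t: 15.85
tcp_pos: [0.5495, -0.0687, 0.0916]
tool_rot: [-0.11, 0.994, -0.001, 0.001]
force: [-0.4, -0.4, 0.2]
finger_gap: 1.003
gripper_force: 0.0
```

>>> step_arm(targets="0 0 0 0;0 0 0 0;0 0 0 0;0 0 0 0;0 0 0 0;0 0 0 0", gripper=1, squeeze=30)

```text
t: 16.45
tcp_pos: [0.5486, -0.0688, 0.0907]
tool_rot: [-0.109, 0.994, -0.0, 0.0]
force: [-0.3, -0.9, 4.2]
finger_gap: 0.154
gripper_force: 31.3
```

>>> step_arm(targets="0 10 0 0;0 25 0 0;0 45 0 0;0 65 0 0;0 85 0 0;0 100 0 0;0 112 0 0;0 120 0 0;0 125 0 0;0 125 0 0;0 125 0 0")

```text
t: 17.55
tcp_pos: [0.5213, 0.0543, 0.0906]
tool_rot: [-0.109, 0.994, 0.001, 0.0]
force: [-0.2, 2.6, 6.2]
finger_gap: 0.157
gripper_force: 31.7
```

>>> step_arm(targets="0 0 0 0;0 0 0 0;0 0 0 0;0 0 0 0;0 0 -30 0;0 0 -80 0;0 -40 -120 0;20 -90 -150 0;30 -127 -160 0;30 -127 -160 0;30 -127 -160 0;30 -127 -160 0", gripper=0)

```text
t: 18.75
tcp_pos: [0.5187, -0.0763, 0.2495]
tool_rot: [-0.109, 0.994, 0.001, -0.001]
force: [0.1, 0.4, -0.6]
finger_gap: 1.003
gripper_force: 0.0
```

Run:
```python
from h import *
im,C=snap('wrist','i'); s=m.sense(); print(s['t'],s['tcp_pos'],s['force'])
rr=R.from_quat(s['tool_rot']).as_matrix(); print(np.degrees(np.arctan2(rr[1,0],rr[0,0])))
for k,z in dict(hatch=.076,battery=.012,charger=0,cam=.076).items():
    for d in m.mark_of('wrist',k)[:2]: print(k,round(d['p'],2),np.round(d['position']),at(C,d['position'],z).round(4)[:2])
p=[.5226,-.0086,.2188]; print(inunit(p,(.011,-.064,0)))
```

```text
18.8 [ 0.51871994 -0.0758244   0.24928069] [ 0.21927021  0.32953526 -0.15374723]
-167.39411653635696
hatch 0.56 [425. 216.] [0.5197 0.0552]
battery 0.66 [279. 195.] [ 0.5473 -0.0731]
charger 0.8 [40. 10.] [ 0.421  -0.3339]
cam 0.61 [286. 156.] [ 0.4938 -0.0787]
[ 0.54722948 -0.06868651  0.        ]
```

View pics/i.png

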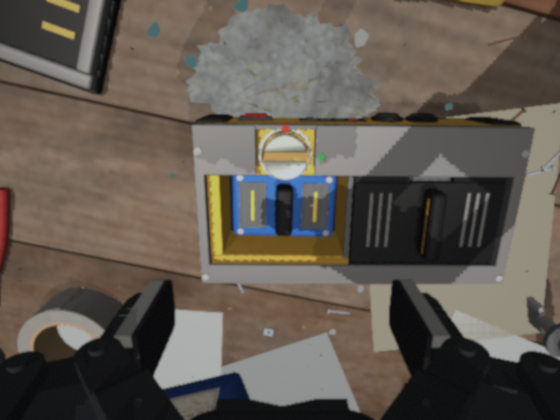

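The hatch is open at (430,225), up against its end. The battery is at (284,207), with its fin from (286,186) to (284,234), and the slot lies along the unit's y.

Run:
```python
from h import *
s=m.sense(); C=cam('wrist',s)
a,b=at(C,(286,186),.072),at(C,(284,234),.072); print('fin',a,b,np.linalg.norm(a-b),(a+b)/2,np.degrees(np.arctan2((b-a)[1],(b-a)[0])))
q=np.array([at(C,p,.048)[:2] for p in((232,176),(334,176),(335,237),(234,237))]); print(q.mean(0),[np.linalg.norm(q[j]-q[j-1]).round(3) for j in range(4)])
c=(a+b)/2; print(move(s,[c[0],c[1],.18]))
```

```text
fin [ 0.52114443 -0.07195916  0.072     ] [ 0.56592999 -0.06354451  0.072     ] 0.04556920874657733 [ 0.54353721 -0.06775183  0.072     ] 10.641103703045324
[ 0.54841908 -0.06760666] [np.float64(0.062), np.float64(0.096), np.float64(0.062), np.float64(0.1)]
[-25.6   2.5  69.6]
```

>>> step_arm(targets="-29 1.5 30 1;-29 1.5 70 1;-29 1.5 110 1;-29 1.5 140 1;-29 1.5 165 1;-29 1.5 180 1;-29 1.5 190 1;-29 1.5 197 1;-29 1.5 197 1;-29 1.5 197 1", gripper=0.5)

```text
t: 20.0
tcp_pos: [0.5481, -0.0694, 0.0538]
tool_rot: [-0.101, 0.995, -0.0, 0.001]
force: [0.9, 0.5, 0.4]
finger_gap: 0.497
gripper_force: 0.0
```

>>> step_arm(targets="0 0 0 0;0 0 0 0;0 0 0 0;0 0 0 0;0 0 0 0;0 0 0 0", gripper=1, squeeze=100)

```text
t: 20.6
tcp_pos: [0.5478, -0.0692, 0.0545]
tool_rot: [-0.101, 0.995, -0.0, 0.001]
force: [-1.4, 1.2, 5.7]
finger_gap: 0.162
gripper_force: 98.7
```

>>> step_arm(targets="0 0 -10 0;0 0 -25 0;0 0 -45 0;0 0 -70 0;0 0 -95 0;0 0 -120 0;0 0 -145 0;0 0 -160 0;0 0 -160 0;0 0 -160 0")

```text
t: 21.6
tcp_pos: [0.5466, -0.0692, 0.2128]
tool_rot: [-0.101, 0.995, 0.0, -0.001]
force: [-1.4, -0.5, -5.5]
finger_gap: 0.164
gripper_force: 98.4
```

Run:
```python
from h import *
im,C=snap('wrist','j'); s=m.sense(); print(s['t'],s['tcp_pos'],s['force'],s['finger_gap'])
for d in m.mark_of('wrist','battery')[:2]: print(d['p'],d['position'],at(C,d['position'],s['tcp_pos'][2]-.042))
t,Ct=snap('top')
for d in m.mark_of('top','charger')[:2]: print(d['p'],d['position'],at(Ct,d['position'],0))
for d in m.masks_of('top','charger')[:1]:
    h=cv2.convexHull(np.argwhere(d['pixels'])[:,::-1].astype(np.int32)); r=cv2.minAreaRect(h); bx=cv2.boxPoints(r)
    w=np.array([at(Ct,p,.02)[:2] for p in bx]); print(w.mean(0),[np.linalg.norm(w[j]-w[j-1]).round(3) for j in range(4)],[np.degrees(np.arctan2(*(w[j]-w[j-1])[::-1])).round(1) for j in range(4)])
```

```text
21.65 [ 0.54621877 -0.06906769  0.21213552] [-0.71039877  0.30826891 -6.29932755] 0.15868330274641787
0.68 [283.5, 240.9] [ 0.5440079  -0.0692859   0.17013552]
0.63 [379.3, 272.9] [ 0.4127601  -0.32541476  0.        ]
0.58 [185.0, 274.2] [0.41816688 0.33984774 0.        ]
[ 0.42064005 -0.33415096] [np.float64(0.15), np.float64(0.116), np.float64(0.152), np.float64(0.116)] [np.float64(83.6), np.float64(-7.7), np.float64(-96.4), np.float64(171.5)]
```

View pics/j.png

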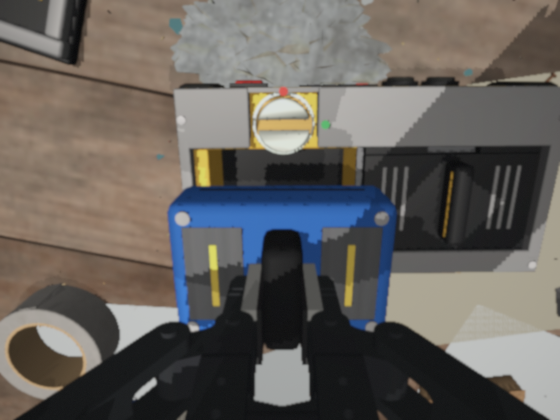

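The battery is held and level, clear of the unit. I move towards the dock for a closer measurement of it.

>>> step_arm(targets="15 -38 0 3;30 -76 0 6;45 -115 0 9;60 -153 0 12;75 -191 0 15;88 -225 0 17;99 -251 0 18.6;99 -251 0 18.6;99 -251 0 18.6;99 -251 0 18.6")

```text
t: 22.85
tcp_pos: [0.5005, -0.3339, 0.2125]
tool_rot: [0.061, 0.998, 0.001, -0.001]
force: [-1.1, 0.5, -6.0]
finger_gap: 0.155
gripper_force: 98.8
```

Run:
```python
from h import *
im,C=snap('wrist'); s=m.sense(); print(s['t'],s['tcp_pos'],s['force'],s['finger_gap'])
rr=R.from_quat(s['tool_rot']).as_matrix(); print(np.degrees(np.arctan2(rr[1,0],rr[0,0])))
for d in m.mark_of('wrist','charger')[:2]: print(d['p'],d['position'],at(C,d['position'],0))
for d in m.masks_of('wrist','charger')[:1]:
    h=cv2.convexHull(np.argwhere(d['pixels'])[:,::-1].astype(np.int32)); a=cv2.approxPolyDP(h,6,True)[:,0]
    for p in a: print(p,at(C,p,.026)[:2].round(4),at(C,p,0)[:2].round(4))
for d in m.mark_of('wrist','battery')[:1]: print('bat',d['p'],d['position'],rr.T@(at(C,d['position'],s['tcp_pos'][2]-.042)-s['tcp_pos']))
for d in m.masks_of('wrist','battery')[:1]:
    h=cv2.convexHull(np.argwhere(d['pixels'])[:,::-1].astype(np.int32)); print(cv2.approxPolyDP(h,6,True)[:,0].tolist())
```

```text
22.9 [ 0.50070829 -0.33370103  0.21272732] [-0.37036906  0.69013461 -5.75021316] 0.15482880069109142
173.02663232426113
0.97 [271.4, 84.7] [ 0.41781654 -0.33388262  0.        ]
0.33 [280.8, 242.4] [ 0.57177727 -0.34415908  0.        ]
[358  17] [ 0.3751 -0.2582] [ 0.3716 -0.2529]
[350 152] [ 0.4823 -0.2718] [ 0.4872 -0.2676]
[189 150] [ 0.4634 -0.4123] [ 0.4668 -0.4191]
[181  15] [ 0.3566 -0.3977] [ 0.3517 -0.4035]
[[394, 205], [386, 315], [372, 330], [271, 349], [179, 320], [167, 211], [184, 189], [367, 185]]
```

Run:
```python
from h import *
s=m.sense(); C=cam('wrist',s); rr=R.from_quat(s['tool_rot']).as_matrix(); z=s['tcp_pos'][2]
for px,dz in (((184,189),-.0065),((367,185),-.0065),((167,211),-.0065),((394,205),-.0065)): print((rr.T@(at(C,px,z+dz)-s['tcp_pos'])).round(4))
print(move(s,[.4192,-.3348,.0565]))
```

```text
[ 0.0408 -0.0412  0.0065]
[0.0427 0.034  0.0065]
[ 0.0312 -0.0492  0.0065]
[0.0341 0.0459 0.0065]
[ 81.2 -10.5 156.9]
```

>>> step_arm(targets="40 -5 30 0.5;81 -9.5 70 0.5;81 -9.5 105 0.5;81 -9.5 125 0.5;81 -9.5 125 0.5;81 -9.5 135 0.5;81 -9.5 145 0.5;81 -9.5 151 0.5;81 -9.5 154 0.5;81 -9.5 154 0.5;81 -9.5 154 0.5")

```text
t: 24.2
tcp_pos: [0.4195, -0.3349, 0.0596]
tool_rot: [0.066, 0.998, -0.0, 0.0]
force: [-0.1, -1.1, -6.2]
finger_gap: 0.161
gripper_force: 99.0
```

Run:
```python
from h import *
im,C=snap('wrist'); s=m.sense(); print(s['t'],s['tcp_pos'],s['force'],s['finger_gap'])
for d in m.mark_of('wrist','battery')[:1]: print('bat',d['p'],d['position'],at(C,d['position'],.016))
for n in('scene','top'):
  snap(n);Cn=cam(n)
  for k in('battery','charger'):
    for d in m.mark_of(n,k)[:2]: print(n,k,d['p'],d['position'],at(Cn,d['position'],.014))
```

```text
24.25 [ 0.41956409 -0.33492971  0.0596889 ] [ 0.26675313 -0.92318569 -4.59392069] 0.16248727592943213
bat 0.86 [280.6, 244.3] [ 0.41955167 -0.33647033  0.016     ]
scene battery 0.65 [367.8, 332.3] [ 0.42272968 -0.33810129  0.014     ]
scene battery 0.59 [363.5, 337.8] [ 0.40451347 -0.33403244  0.014     ]
scene charger 0.83 [363.3, 336.8] [ 0.40675258 -0.33273078  0.014     ]
```

>>> step_arm(targets="0 0 1.5 0;0 0 3 0;0 0 3 0;0 0 3 0")

```text
t: 25.0
tcp_pos: [0.4193, -0.3348, 0.0565]
tool_rot: [0.066, 0.998, -0.0, 0.0]
force: [-1.5, 0.0, -1.1]
finger_gap: 0.158
gripper_force: 99.5
```

>>> step_arm(targets="0 0 0 0;0 0 0 0;0 0 0 0;0 0 0 0;0 0 -10 0;0 0 -50 0;0 0 -100 0;0 0 -150 0;-40 0 -170 0;-40 0 -170 0;-40 0 -170 0", gripper=0.4)

```text
t: 26.1
tcp_pos: [0.4593, -0.3398, 0.2274]
tool_rot: [0.065, 0.998, -0.001, 0.001]
force: [0.2, 1.2, -0.4]
finger_gap: 0.597
gripper_force: 0.0
```

Run:
```python
from h import *
im,C=snap('wrist','k'); s=m.sense(); print(s['t'],s['tcp_pos'],s['force'],s['finger_gap'])
for k,z in(('battery',.014),('charger',0)):
  for d in m.mark_of('wrist',k)[:1]: print(k,d['p'],d['position'],at(C,d['position'],z))
for d in m.masks_of('wrist','battery')[:1]:
    r=cv2.minAreaRect(np.argwhere(d['pixels'])[:,::-1].astype(np.int32)); bx=cv2.boxPoints(r)
    w=np.array([at(C,p,.05)[:2] for p in bx]); print('bat',w.mean(0),[np.linalg.norm(w[j]-w[j-1]).round(3) for j in range(4)],[np.degrees(np.arctan2(*(w[j]-w[j-1])[::-1])).round(1) for j in range(4)])
for n in('top','scene'):
  snap(n);Cn=cam(n)
  for k,z in dict(key=.02,key_block=0,hatch=.076,battery=.014,charger=0,pliers=0,duct_tape=0,sanding_block=0).items():
    for d in m.mark_of(n,k)[:3]: print(n,k,round(d['p'],2),at(Cn,d['position'],z).round(3)[:2])
```

```text
26.15 [ 0.45818185 -0.33902588  0.22610288] [-0.38547872 -0.3970933   0.3886957 ] 0.602560547211969
battery 0.57 [282.4, 127.0] [ 0.41579059 -0.33491395  0.014     ]
bat [ 0.417439   -0.33589412] [np.float64(0.104), np.float64(0.068), np.float64(0.097), np.float64(0.068)] [np.float64(-97.4), np.float64(169.8), np.float64(82.6), np.float64(-4.6)]
top key 0.67 [0.619 0.252]
top key 0.63 [0.418 0.346]
top key 0.6 [0.541 0.357]
top key_block 0.62 [0.417 0.334]
top hatch 0.56 [0.524 0.049]
top battery 0.59 [ 0.429 -0.34 ]
top charger 0.69 [ 0.417 -0.331]
top pliers 0.8 [ 0.683 -0.392]
top duct_tape 0.92 [ 0.773 -0.271]
top sanding_block 0.62 [0.773 0.194]
scene key 0.64 [0.609 0.247]
scene key 0.56 [0.515 0.341]
scene key_block 0.73 [0.425 0.333]
scene hatch 0.83 [0.536 0.056]
scene hatch 0.19 [ 0.5   -0.087]
scene battery 0.93 [ 0.415 -0.336]
scene battery 0.23 [ 0.674 -0.389]
scene charger 0.61 [ 0.415 -0.34 ]
scene pliers 0.46 [ 0.702 -0.379]
scene duct_tape 0.59 [ 0.786 -0.264]
scene duct_tape 0.36 [ 0.549 -0.062]
scene sanding_block 0.67 [0.764 0.222]
```

```bash
python3 -c "
from station import manip as m
print(m.sign_off())"
```

```text
the job is handed in; nothing more can be done
None
```

The job is handed in at about 26 s of the 72 s. The cam lock is at its stop, the key is back in its block, the hatch is fully open and the battery lies in the dock. The last measurements agree with this, but sign-off gave no verdict.

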